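# Reset the disinfectant dosing unit with its service key

## Robot

A 6-joint arm with a two-finger parallel gripper is mounted at the origin on the work surface. World frame = base frame: x ahead of the robot, y to its left, z up, the work surface at z = 0. Lengths are in m, angles in rad, forces in N, time in s.
With the tool pointing down it reaches from about 0.35 to 0.775 m from the base axis. Payload 5.5 kg.
Tool frame: the origin (TCP) lies between the finger pads; the fingertips stand 22 mm ahead of it and the grasp point (between the pads) lies 3 mm ahead of it; z points along the fingers, y is the direction in which the jaws open and shut (so a half turn about z gives the same grasp; the last joint's range is limited). The gripper opens to 85 mm and grips with 20 to 120 N. Pads are 22 mm wide; open, the fingers measure 114 mm over their backs; the gripper's body (76 mm by 85 mm) begins 54 mm behind the grasp point. The pads swing forward as they close: fully open they stand 13 mm farther back than shut.
Start: joints at [-1.354, 0.313, 0.046, 1.304, 0, 1.431], TCP at [0.201, -0.539, 0.253] pointing down, gripper open.
Joint ranges: [-2.76, 2.76], [-0.86, 1.69], [-1.03, 1.26], [-2.2, 2.34], [-1.47, 1.5], [-3.14, 3.14]. Speed limits (rad/s): [2.57, 2.57, 3.14, 3.14, 3.14, 3.14].

## Interface

Orientations are given as a 3x3 rotation matrix whose columns are the frame's x, y, z axes.
In Python, from rig import * gives the robot as it stands.
- The arm moves only by the tool send_rows, never from a script. Its argument "increments" is a list of rows, each a list of 2 entries, a list of its own where there are three numbers: the shift along the tool's x, y, z in m, then the turn, a rotation vector about the tool's x, y, z in rad. A call has 1 to 20 rows; each row is the pose to reach, as a shift and turn from the pose commanded when the call began, along the tool's axes at that moment; what a row does not reach only later rows make up. A row lasts 1/8 s, in which the tool goes at most 62.5 mm and 10.7 degrees, less where a joint would pass 70% of its speed; a pose out of reach is approached as far as the arm can. A call with a gripper value outside its range is refused whole. "claw" is the gripper command: -1 is shut, 1 is fully open, values between are in proportion, set as the call begins (left out, the last holds). The fingers move at their own pace and stop on an object; "newtons" is the grip in N (left out, the last holds). Time passes only in rows, so rows that repeat a pose let the fingers close. It gives the time, the measured TCP pose, the force and the opening at its end, in the units of the state.
- read_state(): the state, without advancing time (a new reading comes with each control period).
- camera(name): name is "scene" or "side" or "wrist"; returns the picture (480x640x3 uint8, red, green, blue); there is no depth.
- get_calibration(name): a dict with "intrinsics" (3x3 intrinsics, pixels), "world_to_cam" (4x4, takes a point from world to camera coordinates). Camera axes: x right, y up, looking along -z (the intrinsics and any distortion apply to the point x, -y, -z); pixel columns grow to the right and rows downward; lengths in m; the calibration is good to about 2 mm. A picture is of the moment at which its call begins: read the wrist's pose just before it. get_calibration takes no time and is no camera call; for the wrist camera it gives the pose at the moment of the call.
- close_job(): hands the job in, once; it reports no verdict.
The state is a dict: "time_s": time; "joint_pos": joint angles; "joint_velocities": joint speeds; "joint_efforts": joint torques, N m; "ee_pos": TCP position; "eef_rot": TCP orientation; "force": force on the tool from outside, world axes, zero at the start; "ft_torque": the same for the moment, N m; "finger_gap": finger opening in m.
Only numpy, scipy, OpenCV 4.12 (cv2) and the standard library are available. Lean on these libraries where they do the work, as an engineer would, in place of code of your own. Each camera call takes 0.05 s, during which the arm holds its last target.

## Task

A fresh canister has been connected, so reset the dosing unit: take the flat-handled service key from the key holder, push it fully into the keyhole on the unit, turn it clockwise to its stop and back home, and pull it out again. Then stand the key back in the holder well it came from, upright and fully seated, and leave the other key alone.

Things in the scene. Friction and masses are not known exactly. Their poses are not given: they have to be found in the camera images.
- service_key: key to use, 60 g, upright: black flat handle 44 mm (x) x 10 mm (y), 14-50 mm above origin; grip across the 10 mm; 12 mm neck; round collar 46 mm wide, 0-6 mm above origin; steel blade 20 mm (x) x 6 mm (y), to 32 mm below origin. Origin: centre of collar's underside, z up; a half turn makes no difference. Starts seated in one holder well; its starting origin is where to return it, at any yaw.
- other_key: key to leave alone, in the other well: round black knob handle 26 mm wide, 36 mm tall; collar and neck as on the service key; thin round shank. Origin: centre of collar's underside, z up. The grey key holder is a fixed block 90 x 210 mm, 45 mm high, with two round wells 32 mm across, 120 mm apart; the keys' collars rest on its top.
- keyhole (a point): centre of the top of the round steel lock barrel, 54 mm wide, on the fixed white dosing unit (180 x 200 mm, 80 mm high); barrel top 105 mm above table. Slot 25 mm long (x), 10 mm wide (y), 45-degree funnel mouth 5 mm deep, floor 30 mm down: a key fully in stands on the floor, its origin 2 mm above this point. z up; axes turn with the barrel.
- barrel (a joint): turn of the lock barrel, rad: 0 home, grows clockwise seen from above, hard stop at 1.05 (60 degrees). A light spring (under 0.06 N m) brings it home. The blade has about 12 degrees of play in the slot each way, so the key turns 60 to 75 degrees from home to reach the stop.
Mind the look-alikes: they are no part of the job. Leave any red or yellow look-alike of the service_key alone.

How it is judged:
By the outcome, as a careful person would: the job done as asked, in the order asked, and still so for the second after the job is handed in, with the robot touching nothing.
It also fails if it takes over 64 s, if anything falls off the work surface, if the arm or the gripper's body presses on something with over 40 N, if the wrist force passes 120 N, or if a joint passes its speed limit or range.

## Working session

There is one attempt and no reset: what is moved stays moved. The work goes in short steps, Python scripts to look and compute and a tool call to move; the robot and the scene stay as the last step left them, time stands still between calls to the robot, and variables do not carry over. Pictures are saved under pics/ and viewed, and the job is handed in when it is done.

Besides the shell and the picture viewer there is one more tool, called after ">>>" as name(argument=value, ...) on one line, values as JSON. send_rows: Moves the arm, as the interface text tells. Its arguments: {"type":"object","properties":{"increments":{"type":"array"},"claw":{"type":"number"},"newtons":{"type":"number"}},"required":["increments"]}

```bash
mkdir -p pics; ls; python3 - <<'E'
from rig import *
import cv2
s=read_state(); print(s)
for n in ["scene","side","wrist"]:
    c=get_calibration(n); print(n,c)
    cv2.imwrite(f"pics/{n}0.png",camera(n)[:,:,::-1])
E
```

```text
pics
{'time_s': 0.0, 'joint_pos': array([-1.35362174e+00,  3.14002386e-01,  4.49844169e-02,  1.30359540e+00,
       -2.21869662e-05,  1.43117775e+00]), 'joint_velocities': array([-4.87531223e-04, -1.12258934e-03, -4.44379119e-05,  1.66886418e-03,
        8.57366487e-04,  2.16536286e-03]), 'joint_efforts': array([ 1.45414247e-04, -4.80626643e+01,  2.98533440e+01,  1.95015944e-02,
       -4.05366825e-05, -1.57011321e-06]), 'ee_pos': array([ 0.20070429, -0.53833561,  0.25240993]), 'eef_rot': array([[ 9.37021736e-01,  3.49270806e-01, -4.13185840e-04],
       [ 3.49270974e-01, -9.37020093e-01,  1.76957648e-03],
       [ 2.30897969e-04, -1.80244545e-03, -9.99998349e-01]]), 'force': array([0.26181186, 0.01463396, 0.23587699]), 'ft_torque': array([-0.00162584, -0.02359747, -0.04843438]), 'finger_gap': 0.08541925112215715}
scene {'intrinsics': array([[510.99182973,   0.        , 321.60302965],
       [  0.        , 510.99182973, 238.80795755],
       [  0.        ,   0.        ,   1.        ]]), 'world_to_cam': array([[ 0.10579312,  0.99437844,  0.0043963 , -0.00606612],
       [-0.7052775 , 
[... 338 characters left out ...]
 'world_to_cam': array([[-0.99976231, -0.0212872 , -0.00471016,  0.50982678],
       [ 0.01345938, -0.7725801 ,  0.63477463, -0.10699566],
       [-0.01715155,  0.63456035,  0.77268298, -0.90998527],
       [ 0.        ,  0.        ,  0.        ,  1.        ]])}
wrist {'intrinsics': array([[333.64411762,   0.        , 317.86092598],
       [  0.        , 333.64411762, 236.72304688],
       [  0.        ,   0.        ,   1.        ]]), 'world_to_cam': array([[ 0.34919471, -0.93704843, -0.00181456, -0.57316756],
       [ 0.9026312 ,  0.33688776, -0.26788721,  0.03497714],
       [ 0.2516346 ,  0.09190692,  0.96344857, -0.3775891 ],
       [ 0.        ,  0.        ,  0.        ,  1.        ]])}
```

View pics/scene0.png

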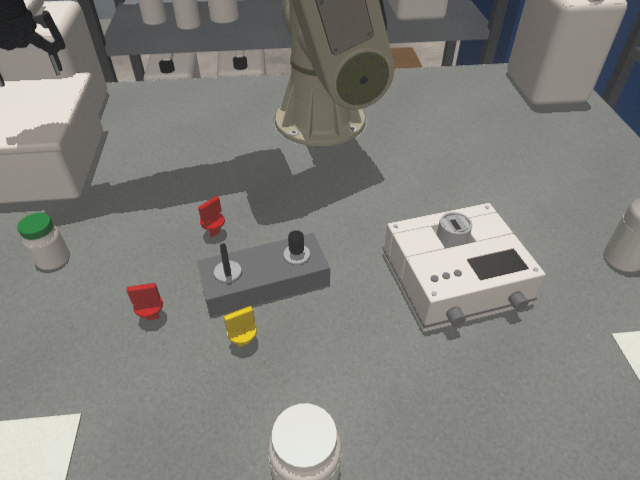

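View pics/side0.png

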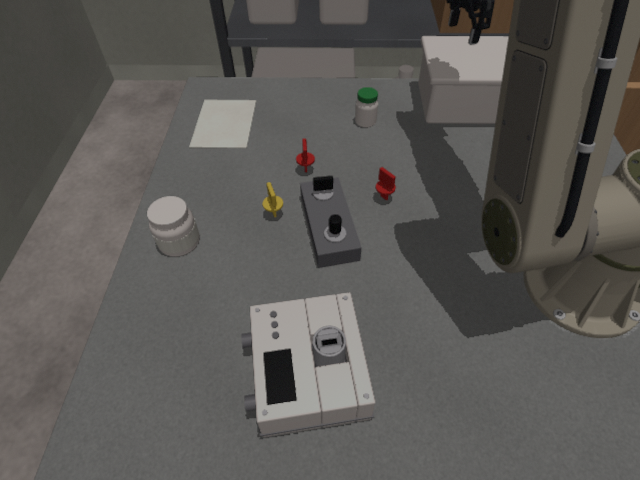

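View pics/wrist0.png

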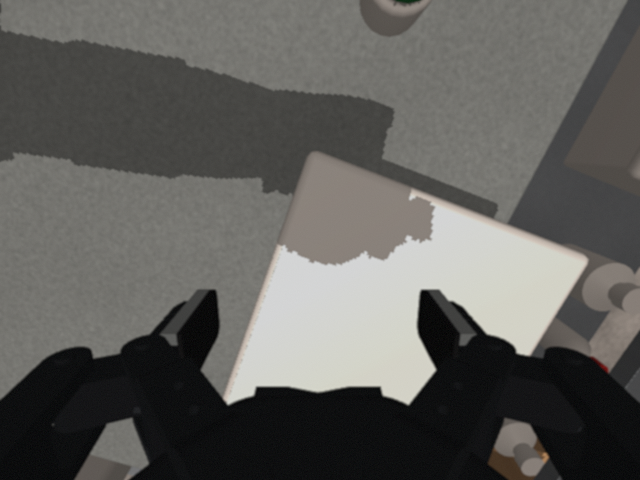

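The scene view shows the service key edge-on at about (227,265) in the holder, the knob key at (297,250) and the lock barrel at (456,222). There are red and yellow decoys around the holder. Side view: service key (323,187), knob (335,228), barrel (330,340). Next I measure these points.

```bash
cat > h.py <<'E'
import numpy as np, cv2
from rig import *
def ray(cal,u,v):
    K=cal["intrinsics"];T=cal["world_to_cam"];R=T[:3,:3];t=T[:3,3]
    d=np.array([(u-K[0,2])/K[0,0],-(v-K[1,2])/K[1,1],-1.0])
    o=-R.T@t; w=R.T@d
    return o,w/np.linalg.norm(w)
def onz(cal,u,v,z):
    o,w=ray(cal,u,v); return o+w*(z-o[2])/w[2]
def tri(rays):
    A=np.zeros((3,3));b=np.zeros(3)
    for o,w in rays:
        P=np.eye(3)-np.outer(w,w);A+=P;b+=P@o
    return np.linalg.solve(A,b)
def proj(cal,p):
    T=cal["world_to_cam"];c=T[:3,:3]@np.array(p)+T[:3,3];K=cal["intrinsics"]
    return np.array([K[0,2]+K[0,0]*c[0]/-c[2],K[1,2]-K[1,1]*c[1]/-c[2]])
E
python3 - <<'E'
import cv2
for n,(x0,y0,x1,y1) in {"scene0":(190,190,510,330),"side0":(230,150,390,430)}.items():
    im=cv2.imread(f"pics/{n}.png")
    if n=="scene0":
        cv2.imwrite("pics/s_a.png",cv2.resize(im[190:350,190:340],None,fx=5,fy=3.75*5/3.75,interpolation=cv2.INTER_CUBIC)[:,:][:600*5//5])
        cv2.imwrite("pics/s_a.png",cv2.resize(im[225:325,190:340],None,fx=5,fy=5,interpolation=cv2.INTER_CUBIC))
        cv2.imwrite("pics/s_b.png",cv2.resize(im[200:270,410:510],None,fx=8,fy=8,interpolation=cv2.INTER_CUBIC))
    else:
        cv2.imwrite("pics/d_a.png",cv2.resize(im[160:270,290:400],None,fx=5,fy=5,interpolation=cv2.INTER_CUBIC))
        cv2.imwrite("pics/d_b.png",cv2.resize(im[310:380,290:370],None,fx=8,fy=8,interpolation=cv2.INTER_CUBIC))
E
```

```text
(no output)
```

View pics/s_a.png

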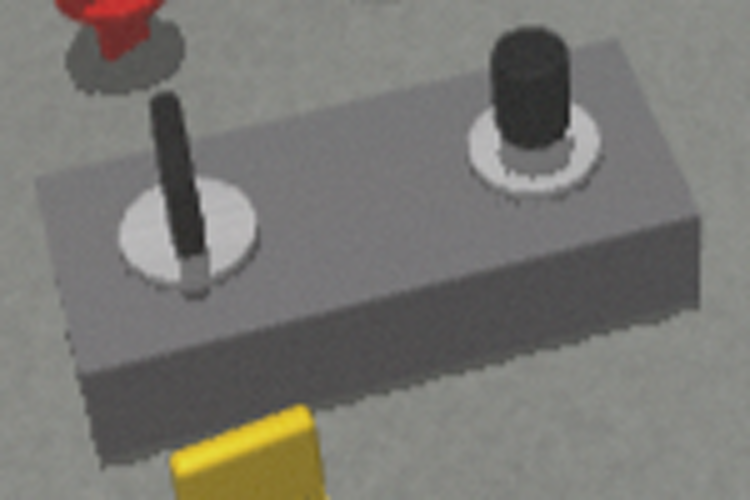

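View pics/s_b.png

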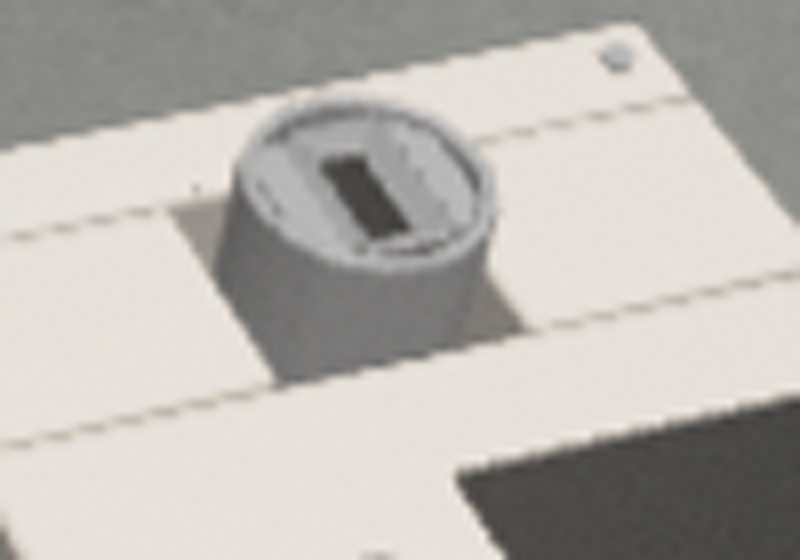

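View pics/d_a.png

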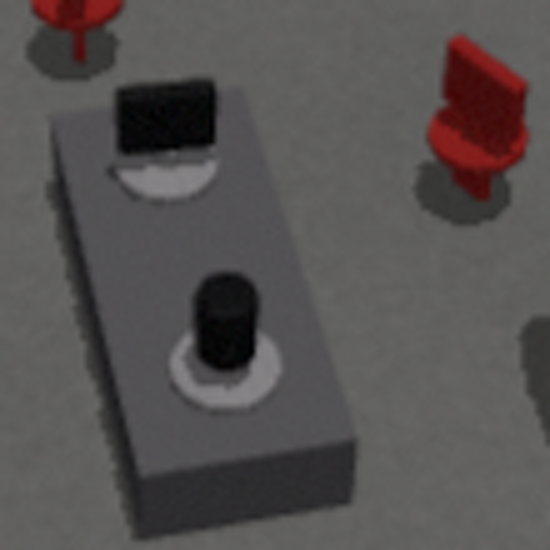

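View pics/d_b.png

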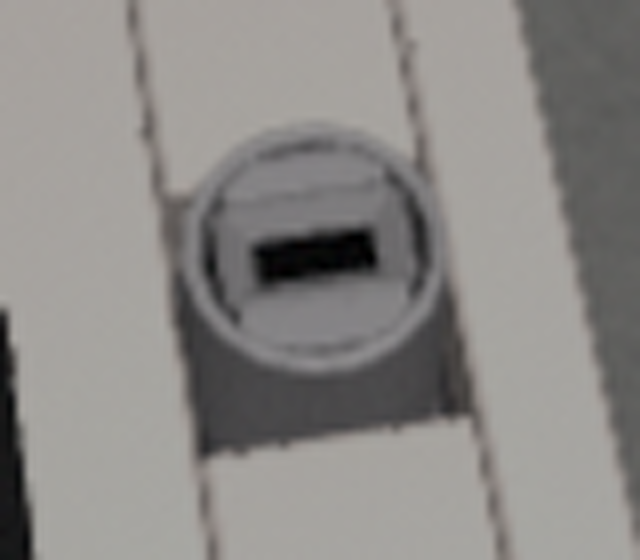

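Scene zoom: collar top ellipse centre at about (227.6,271.2), barrel top at (455.6,223.0). Side zoom: barrel top at (329.1,341.0), slot roughly along world x.

```bash
python3 - <<'E'
from h import *
S=get_calibration("scene");D=get_calibration("side")
print("collar scene",onz(S,227.6,271.2,.051))
print("knob collar scene",onz(S,190+535/5,225+145/5,.051))
print("barrel scene",onz(S,455.6,223,.105),"side",onz(D,329.1,341,.105), "tri",tri([ray(S,455.6,223),ray(D,329.1,341)]))
# collar in side: edges left/right (113,?)..(218), bottom 200 -> 
print("knob collar side",onz(D,290+226/5,160+365/5,.051))
# handle top in side: (117,88)-(214,80); in scene top (165,93)..(190,255)
a=onz(D,290+117/5,160+88/5,.095);b=onz(D,290+214/5,160+82/5,.095);print("handle top side",a,b,(a+b)/2,np.linalg.norm(a-b))
# slot ends
f=lambda x,y:onz(S,410+x/8,200+y/8,.100)
a=f(342,160);b=f(388,235);print("slot scene",a,b,np.degrees(np.arctan2(*(b-a)[1::-1])),np.linalg.norm(a-b))
f=lambda x,y:onz(D,290+x/8,310+y/8,.100)
a=f(255,263);b=f(377,247);print("slot side",a,b,np.degrees(np.arctan2(*(b-a)[1::-1])),np.linalg.norm(a-b))
f=lambda x,y:onz(S,190+x/5,225+y/5,.045)
for p in [(38,180),(615,40),(700,215),(83,372)]: print("holder corner",f(*p))
for n,p,z in [("red1",(211,222),.035),("red2",(148,310),.035),("yel",(241,335),.035)]: print(n,onz(S,*p,z))
E
```

```text
collar scene [ 0.52272172 -0.20615511  0.051     ]
knob collar scene [ 0.49548965 -0.08914382  0.051     ]
barrel scene [0.50242755 0.17664901 0.105     ] side [0.5003978  0.17713287 0.105     ] tri [0.50073533 0.17697564 0.10382098]
knob collar side [ 0.49227287 -0.09022924  0.051     ]
handle top side [ 0.54045487 -0.20707067  0.095     ] [ 0.49891455 -0.2114627   0.095     ] [ 0.51968471 -0.20926668  0.095     ] 0.04177185792274128
slot scene [0.48967326 0.1764728  0.1       ] [0.51286403 0.17946157 0.1       ] 7.343659654399596 0.02338257174919043
slot side [0.51192394 0.1781445  0.1       ] [0.48757906 0.17421444 0.1       ] -170.8296826717564 0.02466006162449787
holder corner [ 0.48894728 -0.25828133  0.045     ]
holder corner [ 0.44117766 -0.05658767  0.045     ]
holder corner [ 0.52769444 -0.03603723  0.045     ]
holder corner [ 0.57381868 -0.23878979  0.045     ]
red1 [ 0.38266004 -0.2420382   0.035     ]
red2 [ 0.5776461  -0.33176468  0.035     ]
yel [ 0.64003768 -0.18527999  0.035     ]
```

>>> send_rows(increments=[[[0.03, -0.015, 0], [0, 0, 0.02]], [[0.08, -0.04, 0], [0, 0, 0.05]], [[0.13, -0.063, 0], [0, 0, 0.08]], [[0.18, -0.087, 0.003], [0, 0, 0.11]], [[0.23, -0.111, 0.006], [0, 0, 0.14]], [[0.28, -0.135, 0.01], [0, 0, 0.17]], [[0.33, -0.159, 0.02], [0, 0, 0.2]], [[0.38, -0.183, 0.03], [0, 0, 0.23]], [[0.405, -0.195, 0.03], [0, 0, 0.25]], [[0.4145, -0.199, 0.03], [0, 0, 0.25]], [[0.4145, -0.199, 0.03], [0, 0, 0.25]], [[0.4145, -0.199, 0.03], [0, 0, 0.25]]], claw=0.2, newtons=40)

```text
time_s: 1.65
ee_pos: [0.5191, -0.2086, 0.2234]
eef_rot: [[0.994, 0.105, -0.0], [0.105, -0.994, -0.0], [-0.0, 0.0, -1.0]]
force: [0.5, 0.0, -0.8]
finger_gap: 0.051
```

```bash
python3 - <<'E'
from h import *
c=get_calibration("wrist"); s=read_state(); im=camera("wrist"); cv2.imwrite("pics/w1.png",im[:,:,::-1]); np.save("w1.npy",np.array([c["world_to_cam"]]))
R=s["eef_rot"];print(s["time_s"],s["ee_pos"],np.degrees(np.arctan2(R[1,0],R[0,0])),s["finger_gap"],s["force"])
T=c["world_to_cam"];o=-T[:3,:3].T@T[:3,3];print("cam in tool",R.T@(o-s["ee_pos"]))
print(proj(c,[.522,-.206,.051]),proj(c,s["ee_pos"]+R[:,2]*.003))
E
```

```text
1.65 [ 0.51909641 -0.20856279  0.22339188] 6.04868544108498 0.05102837660906571 [ 0.50175493  0.01110483 -0.81227299]
cam in tool [ 0.06715073 -0.00076307 -0.11958826]
[316.23902277 218.05266305] [319.84207987 314.69635181]
```

View pics/w1.png

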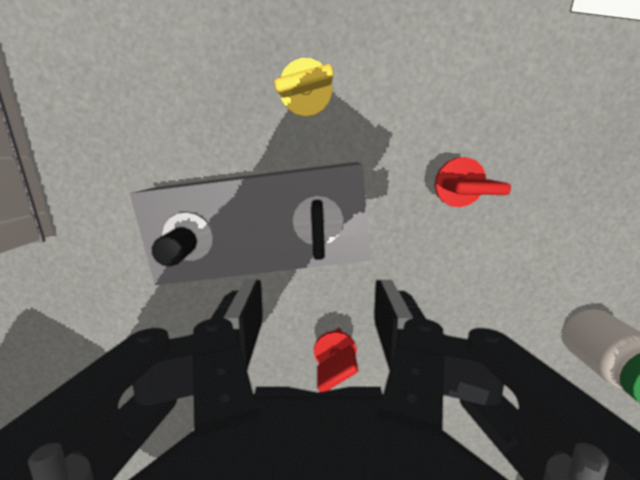

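The wrist view shows the black handle from about (318,200) to (318,258) on its collar, centred near (318,221). The red decoys are at (460,182) and (335,355). I measure the handle and collar with masks.

```bash
python3 - <<'E'
from h import *
im=cv2.imread("pics/w1.png");T=np.load("w1.npy")[0];c=dict(get_calibration("wrist"));c["world_to_cam"]=T
crop=im[190:270,280:360];cv2.imwrite("pics/w1z.png",cv2.resize(crop,None,fx=7,fy=7,interpolation=cv2.INTER_CUBIC))
g=cv2.cvtColor(im,cv2.COLOR_BGR2GRAY)
m=np.zeros_like(g);m[190:270,285:355]=(g[190:270,285:355]<45)*255
n,l,st,ce=cv2.connectedComponentsWithStats(m)
for i in range(1,n):
    if st[i,4]>40:
        ys,xs=np.where(l==i); r=cv2.minAreaRect(np.c_[xs,ys].astype(np.float32)); print(st[i],ce[i],r)
# predicted outline for key at origin guess
for x,y in [(.522,-.206)]:
  for zz in (.045+.05,.045+.014):
    for sx in(-1,1): print(zz,sx,proj(c,[x+sx*.022*np.cos(.105),y+sx*.022*np.sin(.105),zz]))
E
```

```text
[312 200  12  59 599] [317.39732888 229.39065109] ((317.4199523925781, 229.0187225341797), (58.09880447387695, 10.446178436279297), 88.15238952636719)
0.095 -1 [316.00503798 257.4872477 ]
0.095 1 [315.9447127  201.93388363]
0.059 -1 [316.21845351 244.19130947]
0.059 1 [316.17432237 194.8505711 ]
```

View pics/w1z.png

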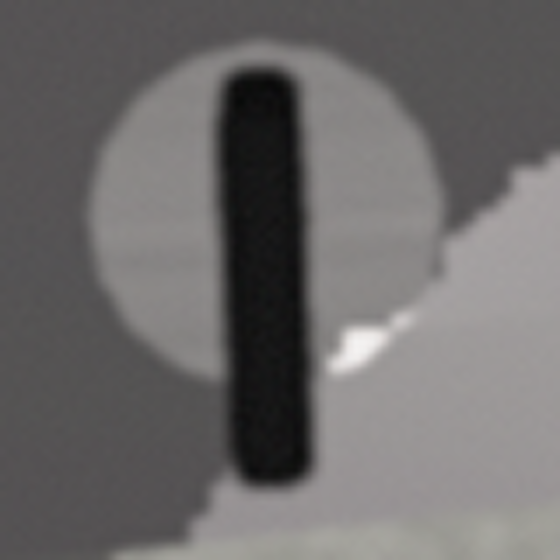

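```bash
python3 - <<'E'
from h import *
T=np.load("w1.npy")[0];c=dict(get_calibration("wrist"));c["world_to_cam"]=T
print("collar",onz(c,317.9,220.6,.051))
a=onz(c,280+262/7,190+70/7,.095);b=onz(c,280+275/7,190+485/7,.095);print("handle top",a,b,(a+b)/2,np.degrees(np.arctan2(*(a-b)[1::-1])),np.linalg.norm(a-b))
# collar ellipse
im=cv2.imread("pics/w1.png")
E
```

```text
collar [ 0.51983545 -0.20772321  0.051     ]
handle top [ 0.54544822 -0.20464734  0.095     ] [ 0.49890674 -0.2110262   0.095     ] [ 0.52217748 -0.20783677  0.095     ] 7.804191562121776 0.04697658365787251
```

>>> send_rows(increments=[[[0.0015, -0.0006, 0.02], [0, 0, -0.024]], [[0.0015, -0.0006, 0.06], [0, 0, -0.024]], [[0.0015, -0.0006, 0.1], [0, 0, -0.024]], [[0.0015, -0.0006, 0.128], [0, 0, -0.024]], [[0.0015, -0.0006, 0.14], [0, 0, -0.024]], [[0.0015, -0.0006, 0.141], [0, 0, -0.024]], [[0.0015, -0.0006, 0.141], [0, 0, -0.024]], [[0.0015, -0.0006, 0.141], [0, 0, -0.024]]])

```text
time_s: 2.7
ee_pos: [0.522, -0.2074, 0.0837]
eef_rot: [[0.991, 0.13, 0.002], [0.13, -0.991, -0.001], [0.002, 0.002, -1.0]]
force: [0.6, -0.2, -0.1]
finger_gap: 0.0511
```

```bash
python3 - <<'E'
from h import *
c=get_calibration("wrist"); s=read_state(); im=camera("wrist"); cv2.imwrite("pics/w2.png",im[:,:,::-1])
R=s["eef_rot"];print(s["time_s"],s["ee_pos"],np.degrees(np.arctan2(R[1,0],R[0,0])),s["finger_gap"],s["force"])
E
```

```text
2.7 [ 0.52202588 -0.20742877  0.08367775] 7.489757490934602 0.05109610489296056 [ 0.59799559 -0.15594028 -0.1320902 ]
```

View pics/w2.png

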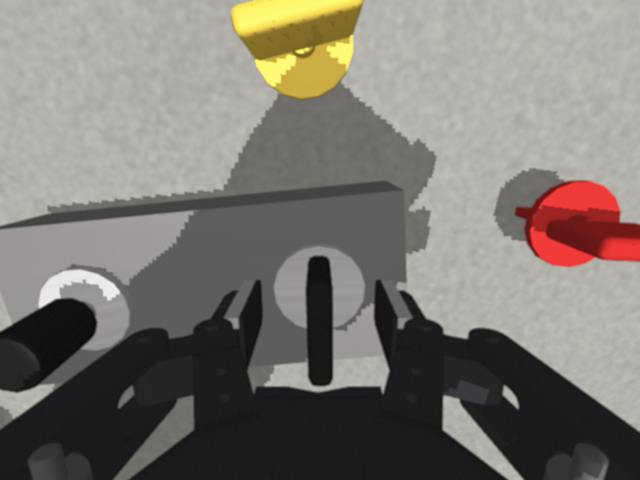

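Wrist view: handle at column about 319, midway between the pad edges (about 261 and 376) and parallel to them. I close the gripper.

>>> send_rows(increments=[[[0, 0, 0], [0, 0, 0]], [[0, 0, 0], [0, 0, 0]], [[0, 0, 0], [0, 0, 0]], [[0, 0, 0], [0, 0, 0]], [[0, 0, 0], [0, 0, 0]], [[0, 0, 0], [0, 0, 0]], [[0, 0, 0], [0, 0, 0]], [[0, 0, 0], [0, 0, 0]]], claw=-1, newtons=50)

```text
time_s: 3.75
ee_pos: [0.5214, -0.2069, 0.0826]
eef_rot: [[0.991, 0.13, 0.001], [0.13, -0.991, -0.0], [0.001, 0.0, -1.0]]
force: [0.2, 1.2, 4.5]
finger_gap: 0.0097
```

```bash
python3 - <<'E'
from h import *
c=get_calibration("wrist"); s=read_state(); im=camera("wrist"); cv2.imwrite("pics/w3.png",im[:,:,::-1]);np.save("w3.npy",c["world_to_cam"])
R=s["eef_rot"];print(s["time_s"],s["ee_pos"],np.degrees(np.arctan2(R[1,0],R[0,0])),s["finger_gap"],s["force"],s["ft_torque"])
print(R)
cv2.imwrite("pics/w3z.png",cv2.resize(im[220:400,230:410,::-1],None,fx=3.3,fy=3.3))
E
```

```text
3.75 [ 0.52139914 -0.20693852  0.08258568] 7.495738639206718 0.009650817941886092 [0.16948792 1.24683634 4.5228839 ] [ 0.1237211   0.01630984 -0.0064872 ]
[[ 9.91454416e-01  1.30452231e-01  5.97313751e-04]
 [ 1.30452434e-01 -9.91454520e-01 -3.13363178e-04]
 [ 5.51330493e-04  3.88606339e-04 -9.99999773e-01]]
```

View pics/w3z.png

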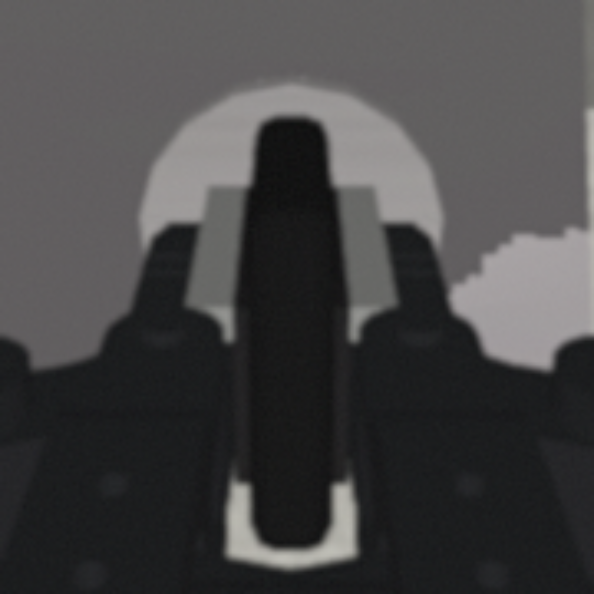

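>>> send_rows(increments=[[[0, 0, -0.005], [0, 0, 0]], [[0, 0, -0.015], [0, 0, 0]], [[0, 0, -0.035], [0, 0, 0]], [[0, 0, -0.065], [0, 0, 0]], [[0, 0, -0.1], [0, 0, 0]], [[-0.001, -0.015, -0.125], [0, 0, 0]], [[-0.005, -0.05, -0.137], [0, 0, 0]], [[-0.009, -0.1, -0.137], [0, 0, 0]], [[-0.013, -0.15, -0.137], [0, 0, 0]], [[-0.017, -0.2, -0.137], [0, 0, 0]], [[-0.021, -0.25, -0.137], [0, 0, 0]], [[-0.025, -0.3, -0.137], [0, 0, 0]], [[-0.029, -0.35, -0.137], [0, 0, 0]], [[-0.031, -0.376, -0.137], [0, 0, 0]], [[-0.031, -0.384, -0.137], [0, 0, 0]], [[-0.031, -0.384, -0.137], [0, 0, 0]], [[-0.031, -0.384, -0.137], [0, 0, 0]], [[-0.031, -0.384, -0.137], [0, 0, 0]]])

```text
time_s: 6.05
ee_pos: [0.4433, 0.1517, 0.2192]
eef_rot: [[0.989, 0.151, -0.002], [0.151, -0.988, 0.013], [-0.0, -0.013, -1.0]]
force: [-0.3, 0.0, -0.7]
finger_gap: 0.0092
```

```bash
python3 - <<'E'
from h import *
T=np.load("w3.npy");c0=dict(get_calibration("wrist"));c0["world_to_cam"]=T
print("w3 collar far edge",onz(c0,230+292/3.3,220+84/3.3,.051)," handle near end",onz(c0,230+291/3.3,220+548/3.3,.095))
c=get_calibration("wrist"); s=read_state(); im=camera("wrist"); cv2.imwrite("pics/w4.png",im[:,:,::-1]);np.save("w4.npy",c["world_to_cam"])
R=s["eef_rot"];print(s["time_s"],s["ee_pos"],np.degrees(np.arctan2(R[1,0],R[0,0])),s["finger_gap"],s["force"],s["ft_torque"])
E
```

```text
w3 collar far edge [ 0.54197364 -0.2036927   0.051     ]  handle near end [ 0.49979399 -0.20905983  0.095     ]
6.05 [0.44327422 0.15174908 0.2191934 ] 8.666431338756398 0.00916568681150547 [-0.32234045  0.015096   -0.70686924] [-0.01333887 -0.02521872 -0.02426224]
```

View pics/w4.png

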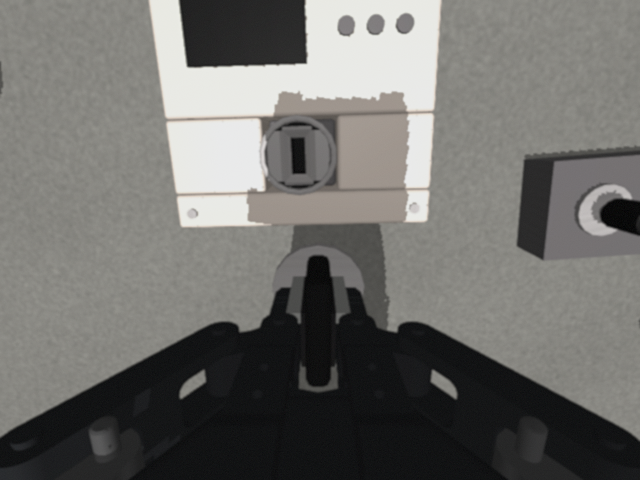

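The wrist view shows the barrel at (298,155), its dark slot vertical in the image, and the key still held upright. The arm was still settling, so I hold and look again.

>>> send_rows(increments=[[[0, 0, 0], [0, 0, 0]], [[0, 0, 0], [0, 0, 0]], [[0, 0, 0], [0, 0, 0]], [[0, 0, 0], [0, 0, 0]]])

```text
time_s: 6.6
ee_pos: [0.4429, 0.1526, 0.2193]
eef_rot: [[0.988, 0.153, -0.002], [0.153, -0.988, 0.013], [-0.0, -0.013, -1.0]]
force: [0.1, -0.7, -0.2]
finger_gap: 0.0094
```

```bash
python3 - <<'E'
from h import *
c=get_calibration("wrist"); s=read_state(); im=camera("wrist")[:,:,::-1]; cv2.imwrite("pics/w5.png",im);np.save("w5.npy",c["world_to_cam"])
R=s["eef_rot"];print(s["time_s"],s["ee_pos"],np.degrees(np.arctan2(R[1,0],R[0,0])),s["finger_gap"],s["force"]);print(R)
u,v=proj(c,[.501,.177,.105]);print(u,v)
y0=int(v)-45;x0=int(u)-45;print(x0,y0)
cv2.imwrite("pics/w5z.png",cv2.resize(im[y0:y0+90,x0:x0+90],None,fx=6.5,fy=6.5,interpolation=cv2.INTER_CUBIC))
g=cv2.cvtColor(im,cv2.COLOR_BGR2GRAY);m=np.zeros_like(g);m[y0+20:y0+70,x0+20:x0+70]=(g[y0+20:y0+70,x0+20:x0+70]<55)*255
n,l,st,ce=cv2.connectedComponentsWithStats(m)
for i in range(1,n):
    if st[i,4]>30:
        ys,xs=np.where(l==i);print(st[i],ce[i],cv2.minAreaRect(np.c_[xs,ys].astype(np.float32)),onz(c,*ce[i],.1))
E
```

```text
6.6 [0.44294188 0.15264991 0.21926199] 8.775903999376611 0.009406745330310181 [ 0.11452681 -0.70227589 -0.1867713 ]
[[ 9.88292622e-01  1.52554412e-01 -2.20096501e-03]
 [ 1.52570217e-01 -9.88203221e-01  1.32937140e-02]
 [-1.46986000e-04 -1.34738811e-02 -9.99909212e-01]]
299.04270079987066 153.18118389215783
254 108
[293 138  14  35 460] [299.52826087 154.98913043] ((299.5, 155.0), (34.0, 13.0), 90.0) [0.49965959 0.17681617 0.1       ]
```

View pics/w5z.png

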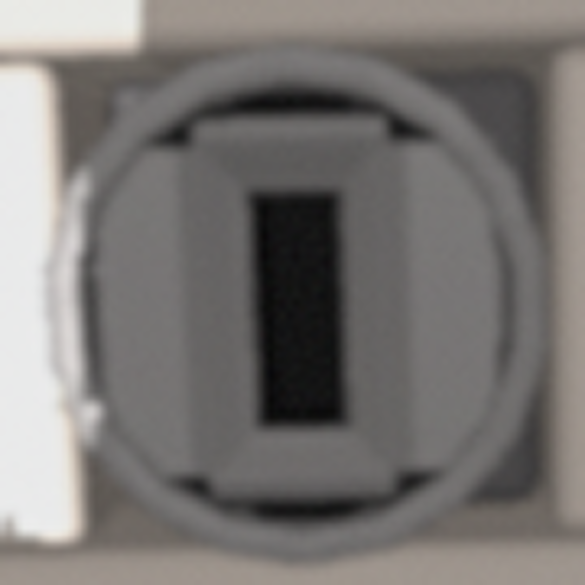

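```bash
python3 - <<'E'
from h import *
T=np.load("w5.npy");c=dict(get_calibration("wrist"));c["world_to_cam"]=T
f=lambda x,y,z:onz(c,254+x/6.5-.5+.5/6.5,108+y/6.5-.5+.5/6.5,z)
a=f(295,193,.1);b=f(303,425,.1);print("slot",a,b,(a+b)/2,np.degrees(np.arctan2(*(a-b)[1::-1])),np.linalg.norm(a-b))
print("ring",f(297.5,303,.105), np.linalg.norm(f(50,303,.105)-f(545,303,.105)))
for p in [((185,150),(190,470)),((405,145),(412,470)),((250,195),(262,425)),((340,195),(345,425))]:
    a=f(*p[0],.103);b=f(*p[1],.103);print(np.degrees(np.arctan2(*(a-b)[1::-1])))
s=read_state();R=s["eef_rot"];p=s["ee_pos"]
tgt=np.array([.5013,.1770,.2192]);print("tool shift",R.T@(tgt-p))
E
```

```text
slot [0.51131386 0.1788321  0.1       ] [0.4875149 0.1746514 0.1      ] [0.49941438 0.17674175 0.1       ] 9.963342404882551 0.024163374512493993
ring [0.50036946 0.17670359 0.105     ] 0.05192375205198527
8.059351236586302
9.97571564312443
10.701774544673043
9.519749380212657
tool shift [ 0.06138811 -0.01513344  0.00026703]
```

>>> send_rows(increments=[[[0.015, -0.004, 0], [-0.005, 0, -0.002]], [[0.035, -0.009, 0], [-0.01, 0, -0.005]], [[0.052, -0.013, 0], [-0.0135, 0, -0.005]], [[0.0614, -0.0151, 0], [-0.0135, 0, -0.005]], [[0.0614, -0.0151, 0], [-0.0135, 0, -0.005]], [[0.0614, -0.0151, 0], [-0.0135, 0, -0.005]], [[0.0614, -0.0151, 0], [-0.0135, 0, -0.005]], [[0.0614, -0.0151, 0], [-0.0135, 0, -0.005]]])

```text
time_s: 7.65
ee_pos: [0.5024, 0.1687, 0.2197]
eef_rot: [[0.986, 0.169, -0.001], [0.169, -0.986, 0.006], [0.0, -0.006, -1.0]]
force: [-0.1, -0.5, -1.1]
finger_gap: 0.0093
```

```bash
python3 - <<'E'
from h import *
s=read_state()
im=camera("scene")[:,:,::-1];d=camera("side")[:,:,::-1]
R=s["eef_rot"];print(s["time_s"],s["ee_pos"],np.degrees(np.arctan2(R[1,0],R[0,0])),s["finger_gap"],s["force"],s["ft_torque"]);print(R)
a=cv2.resize(im[150:280,390:520],None,fx=3,fy=3);b=cv2.resize(d[260:390,265:395],None,fx=3,fy=3)
cv2.imwrite("pics/c6.png",np.hstack([a,b]))
E
```

```text
7.65 [0.502443   0.16870109 0.21967324] 9.741719039937857 0.009331784371936918 [-0.07200728 -0.4908838  -1.14286819] [ 0.00562291  0.00997708 -0.04445542]
[[ 9.85580523e-01  1.69203956e-01 -1.02673955e-03]
 [ 1.69207059e-01 -9.85560085e-01  6.34745054e-03]
 [ 6.21002213e-05 -6.42965521e-03 -9.99979328e-01]]
```

View pics/c6.png

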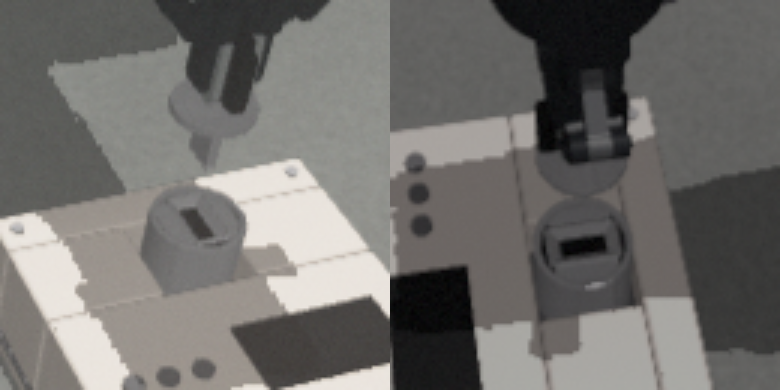

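```bash
python3 - <<'E'
from h import *
s=read_state()
print(s["joint_pos"],s["joint_velocities"],s["joint_efforts"])
E
```

```text
[ 0.16903071  0.23836873 -0.13773744  1.19456687  0.00640184  3.14060066] [ 0.00012533  0.00189566  0.00291417  0.00086281 -0.00024789  0.00105572] [ 4.33336449e-03 -4.35393262e+01  2.95191157e+01  5.29319892e-03
  2.32887181e-02  2.84796732e-05]
```

>>> send_rows(increments=[[[0, 0, 0], [0, 0, 0]], [[0, 0, 0], [0, 0, 0]], [[0, 0, 0], [0, 0, 0]], [[0, 0, 0], [0, 0, 0]], [[0, 0, 0], [0, 0, 0]], [[0, 0, 0], [0, 0, 0]]])

```text
time_s: 8.5
ee_pos: [0.5027, 0.1688, 0.2195]
eef_rot: [[0.986, 0.169, -0.001], [0.169, -0.986, 0.006], [-0.0, -0.006, -1.0]]
force: [-0.2, 0.0, -0.9]
finger_gap: 0.0093
```

```bash
python3 - <<'E'
from h import *
s=read_state();R=s["eef_rot"];print(s["time_s"],s["ee_pos"],np.degrees(np.arctan2(R[1,0],R[0,0])));print(R)
print(s["joint_pos"],s["joint_velocities"],s["joint_efforts"])
E
```

```text
8.5 [0.50274692 0.16876741 0.21945447] 9.742459537336257
[[ 9.85578329e-01  1.69215435e-01 -1.22255058e-03]
 [ 1.69219796e-01 -9.85558139e-01  6.30987408e-03]
 [-1.37166592e-04 -6.42575491e-03 -9.99979345e-01]]
[ 0.16902879  0.23903376 -0.13735284  1.19455338  0.00642566  3.14058343] [ 0.00090226 -0.00075435 -0.0004955   0.00077388  0.00057317 -0.00114135] [ 1.07064319e-03 -4.35852456e+01  2.95403194e+01  3.85943640e-03
  2.32392055e-02 -2.26357616e-05]
```

Joint 6 sits at its range end (3.14), which blocked the move. The key and the slot are both symmetric under a half turn, so I'll rotate the tool half a turn the other way. That also leaves room for the clockwise turn.

>>> send_rows(increments=[[[0, 0, 0], [0, 0, -0.1]], [[0, 0, 0], [0, 0, -0.28]], [[0, 0, 0], [0, 0, -0.46]], [[0, 0, 0], [0, 0, -0.64]], [[0, 0, 0], [0, 0, -0.82]], [[0, 0, 0], [0, 0, -1.0]], [[0, 0, 0], [0, 0, -1.18]], [[0, 0, 0], [0, 0, -1.36]], [[0, 0, 0], [0, 0, -1.54]], [[0, 0, 0], [0, 0, -1.72]], [[0, 0, 0], [0, 0, -1.9]], [[0, 0, 0], [0, 0, -2.08]], [[0, 0, 0], [0, 0, -2.26]], [[0, 0, 0], [0, 0, -2.44]], [[0, 0, 0], [0, 0, -2.62]], [[0, 0, 0], [0, 0, -2.8]], [[0, 0, 0], [0, 0, -2.95]], [[0, 0, 0], [0, 0, -2.95]], [[0, 0, 0], [0, 0, -2.95]]])

```text
time_s: 10.88
ee_pos: [0.5027, 0.1688, 0.2194]
eef_rot: [[-1.0, 0.024, -0.001], [0.024, 1.0, 0.006], [0.001, 0.006, -1.0]]
force: [0.3, 0.3, -0.8]
finger_gap: 0.0093
```

```bash
cat >> h.py <<'E'
def delta(tgt,yaw):
    s=read_state();R=s["eef_rot"]
    cy,sy=np.cos(np.radians(yaw)),np.sin(np.radians(yaw))
    W=np.array([[cy,sy,0],[sy,-cy,0],[0,0,-1.]])
    print("t %.2f"%s["time_s"],"pos",s["ee_pos"].round(4),"yaw %.2f"%np.degrees(np.arctan2(R[1,0],R[0,0])),"tilt",R[:2,2].round(4),"gap %.4f"%s["finger_gap"],"F",s["force"].round(1),"M",s["ft_torque"].round(2),"q",s["joint_pos"].round(3))
    print("shift",(R.T@(np.array(tgt)-s["ee_pos"])).round(4),"turn",cv2.Rodrigues(R.T@W)[0].ravel().round(4))
E
python3 -c "
from h import *
delta([.4995,.1768,.2195],189.1)"
```

```text
t 10.88 pos [0.5027 0.1688 0.2194] yaw 178.62 tilt [-0.0013  0.0063] gap 0.0093 F [ 0.3  0.3 -0.8] M [-0.01 -0.05  0.02] q [ 0.169  0.239 -0.137  1.195  0.006  0.193]
shift [ 0.0034  0.008  -0.    ] turn [ 0.0064 -0.0008 -0.1829]
```

>>> send_rows(increments=[[[0.002, 0.004, 0], [0.003, 0, -0.09]], [[0.0039, 0.008, 0], [0.0064, -0.0008, -0.1829]], [[0.0039, 0.008, 0], [0.0064, -0.0008, -0.1829]], [[0.0039, 0.008, 0], [0.0064, -0.0008, -0.1829]], [[0.0039, 0.008, 0], [0.0064, -0.0008, -0.1829]], [[0.0039, 0.008, 0], [0.0064, -0.0008, -0.1829]]])

```text
time_s: 11.62
ee_pos: [0.4991, 0.1767, 0.2195]
eef_rot: [[-0.987, -0.16, -0.0], [-0.16, 0.987, -0.0], [0.0, -0.0, -1.0]]
force: [-0.1, 0.7, 0.1]
finger_gap: 0.0093
```

```bash
python3 - <<'E'
from h import *
delta([.499,.1768,.180],189.1)
c=get_calibration("wrist");im=camera("wrist")[:,:,::-1];a=camera("scene")[:,:,::-1];d=camera("side")[:,:,::-1]
cv2.imwrite("pics/w7.png",im[200:440,180:460])
a=cv2.resize(a[150:280,390:520],None,fx=3,fy=3);b=cv2.resize(d[260:390,265:395],None,fx=3,fy=3)
cv2.imwrite("pics/c7.png",np.hstack([a,b]))
E
```

```text
t 11.62 pos [0.4991 0.1767 0.2195] yaw -170.81 tilt [-0. -0.] gap 0.0093 F [-0.1  0.7  0.1] M [-0.01  0.05 -0.03] q [ 0.189  0.238 -0.139  1.194 -0.     0.028]
shift [0.     0.0001 0.0395] turn [-0.     -0.      0.0016]
```

View pics/w7.png

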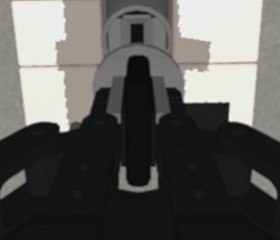

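View pics/c7.png

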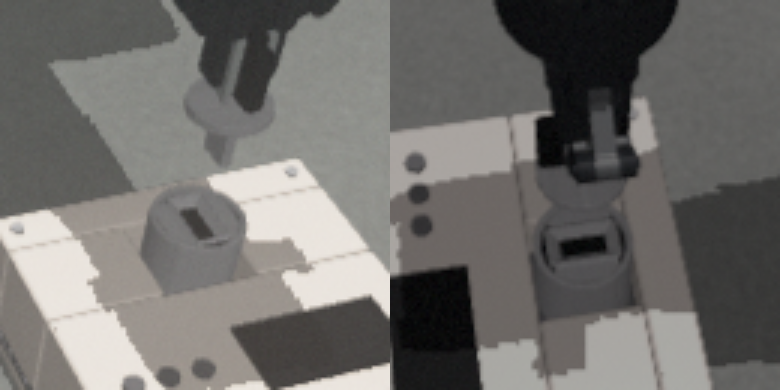

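The scene view shows the held collar centred near (466.7,185), above the barrel. I check its alignment with the barrel in that same camera.

```bash
python3 - <<'E'
from h import *
S=get_calibration("scene");D=get_calibration("side")
print(onz(S,390+229.5/3,150+105/3,.188), "barrel",onz(S,390+194/3,150+221/3,.105))
# side: collar lower edge & cols
print(onz(D,265+193/3,260+(208)/3,.182),"barrel side",onz(D,265+(582.5-390)/3,260+244/3,.105))
E
```

```text
[0.50474238 0.17706234 0.188     ] barrel [0.50384491 0.17463353 0.105     ]
[0.49980588 0.19684012 0.182     ] barrel side [0.50028226 0.17770559 0.105     ]
```

>>> send_rows(increments=[[[0, 0, 0.015], [0, 0, 0]], [[0, 0, 0.03], [0, 0, 0]], [[0, 0, 0.04], [0, 0, 0]], [[0, 0, 0.045], [0, 0, 0]], [[0, 0, 0.05], [0, 0, 0]], [[0, 0, 0.054], [0, 0, 0]], [[0, 0, 0.057], [0, 0, 0]], [[0, 0, 0.057], [0, 0, 0]], [[0, 0, 0.057], [0, 0, 0]]])

```text
time_s: 12.9
ee_pos: [0.4991, 0.1769, 0.1627]
eef_rot: [[-0.987, -0.161, 0.0], [-0.161, 0.987, 0.0], [-0.0, 0.0, -1.0]]
force: [-0.7, -0.3, -0.6]
finger_gap: 0.0094
```

```bash
python3 - <<'E'
from h import *
delta([.499,.1768,.1446],189.1)
a=camera("scene")[:,:,::-1]
a=cv2.resize(a[150:280,390:520],None,fx=4,fy=4)
cv2.imwrite("pics/c8.png",a)
E
```

```text
t 12.90 pos [0.4991 0.1769 0.1627] yaw -170.76 tilt [0.0004 0.0001] gap 0.0094 F [-0.7 -0.3 -0.6] M [0.02 0.05 0.01] q [ 0.189  0.271 -0.239  1.06  -0.     0.028]
shift [ 0.0002 -0.      0.0181] turn [0.     0.0004 0.0025]
```

View pics/c8.png

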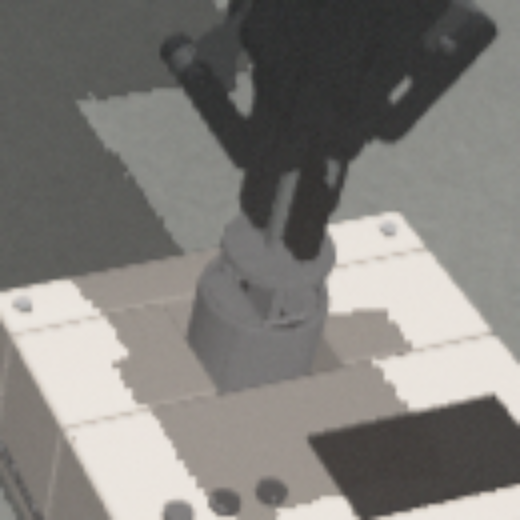

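The blade is inside the slot with no contact force. I push to the floor.

>>> send_rows(increments=[[[0, 0, 0.005], [0, 0, 0]], [[0, 0, 0.01], [0, 0, 0]], [[0, 0, 0.014], [0, 0, 0]], [[0, 0, 0.0165], [0, 0, 0]], [[0, 0, 0.018], [0, 0, 0]], [[0, 0, 0.019], [0, 0, 0]], [[0, 0, 0.019], [0, 0, 0]], [[0, 0, 0.019], [0, 0, 0]]])

```text
time_s: 13.95
ee_pos: [0.499, 0.1769, 0.1445]
eef_rot: [[-0.987, -0.161, 0.001], [-0.161, 0.987, 0.0], [-0.001, -0.0, -1.0]]
force: [-1.8, -1.0, 6.3]
finger_gap: 0.0091
```

```bash
python3 - <<'E'
from h import *
delta([.499,.1768,.1446],189.1)
E
```

```text
t 13.95 pos [0.499  0.1769 0.1445] yaw -170.75 tilt [0.0007 0.    ] gap 0.0091 F [-1.8 -1.   6.3] M [-0.17  0.66 -0.01] q [ 0.189  0.284 -0.269  1.017 -0.     0.028]
shift [-0.     -0.0001 -0.0001] turn [-0.0001  0.0007  0.0026]
```

>>> send_rows(increments=[[[0, 0, 0], [0, 0, 0.08]], [[0, 0, 0], [0, 0, 0.18]], [[0, 0, 0], [0, 0, 0.3]], [[0, 0, 0], [0, 0, 0.42]], [[0, 0, 0], [0, 0, 0.54]], [[0, 0, 0], [0, 0, 0.66]], [[0, 0, 0], [0, 0, 0.78]], [[0, 0, 0], [0, 0, 0.88]], [[0, 0, 0], [0, 0, 0.95]], [[0, 0, 0], [0, 0, 1.0]], [[0, 0, 0], [0, 0, 1.0]], [[0, 0, 0], [0, 0, 1.0]]])

```text
time_s: 15.45
ee_pos: [0.4999, 0.1768, 0.1445]
eef_rot: [[-0.669, 0.743, 0.002], [0.743, 0.669, -0.0], [-0.002, 0.002, -1.0]]
force: [0.7, -1.2, 6.0]
finger_gap: 0.009
```

```bash
python3 - <<'E'
from h import *
delta([.499,.1768,.1446],189.1-75)
E
```

```text
t 15.45 pos [0.4999 0.1768 0.1445] yaw 132.00 tilt [ 0.0023 -0.0002] gap 0.0090 F [ 0.7 -1.2  6. ] M [-0.32 -0.01  0.08] q [ 1.890e-01  2.840e-01 -2.680e-01  1.016e+00 -1.000e-03  1.026e+00]
shift [ 0.0006 -0.0006 -0.0001] turn [0.0019 0.0014 0.3125]
```

>>> send_rows(increments=[[[0, 0, 0], [0, 0, 0.05]], [[0, 0, 0], [0, 0, 0.1]], [[0, 0, 0], [0, 0, 0.14]], [[0, 0, 0], [0, 0, 0.17]], [[0, 0, 0], [0, 0, 0.17]], [[0, 0, 0], [0, 0, 0.17]]])

```text
time_s: 16.2
ee_pos: [0.5, 0.1768, 0.1445]
eef_rot: [[-0.534, 0.846, 0.002], [0.846, 0.534, -0.0], [-0.001, 0.002, -1.0]]
force: [0.8, -1.3, 6.3]
finger_gap: 0.0095
```

```bash
python3 - <<'E'
from h import *
delta([.499,.1768,.1446],189.1-75)
a=camera("scene")[:,:,::-1]
a=cv2.resize(a[150:280,390:520],None,fx=4,fy=4)
cv2.imwrite("pics/c9.png",a)
E
```

```text
t 16.20 pos [0.5    0.1768 0.1445] yaw 122.27 tilt [ 0.0025 -0.0002] gap 0.0095 F [ 0.8 -1.3  6.3] M [-0.34 -0.06 -0.01] q [ 1.890e-01  2.850e-01 -2.680e-01  1.016e+00 -1.000e-03  1.196e+00]
shift [ 0.0005 -0.0008 -0.0001] turn [0.0021 0.0013 0.1426]
```

View pics/c9.png

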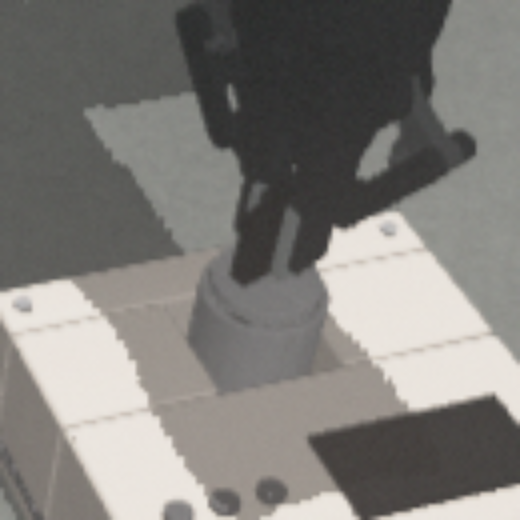

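The collar sits nearly flush on the barrel. There is no stop torque yet at 67°, so I turn further.

>>> send_rows(increments=[[[0, 0, 0], [0, 0, 0.04]], [[0, 0, 0], [0, 0, 0.08]], [[0, 0, 0], [0, 0, 0.1]], [[0, 0, 0], [0, 0, 0.1]], [[0, 0, 0], [0, 0, 0.1]]])

```text
time_s: 16.88
ee_pos: [0.5, 0.1768, 0.1445]
eef_rot: [[-0.447, 0.895, 0.003], [0.895, 0.447, -0.0], [-0.001, 0.002, -1.0]]
force: [0.0, -1.1, 5.7]
finger_gap: 0.0093
```

```bash
python3 - <<'E'
from h import *
delta([.499,.1768,.1446],189.1-75)
for i in range(3): print(read_state()["ft_torque"].round(3))
E
```

```text
t 16.88 pos [0.5    0.1768 0.1445] yaw 116.54 tilt [ 0.0025 -0.0001] gap 0.0093 F [ 0.  -1.1  5.7] M [-0.32 -0.03  0.11] q [ 1.890e-01  2.850e-01 -2.680e-01  1.016e+00 -1.000e-03  1.296e+00]
shift [ 0.0004 -0.0009 -0.0001] turn [0.0022 0.0012 0.0427]
[-0.32  -0.027  0.112]
[-0.32  -0.027  0.112]
[-0.32  -0.027  0.112]
```

>>> send_rows(increments=[[[0, 0, 0], [0, 0, 0.02]], [[0, 0, 0], [0, 0, 0.04]], [[0, 0, 0], [0, 0, 0.05]], [[0, 0, 0], [0, 0, 0.05]], [[0, 0, 0], [0, 0, 0.05]]])

```text
time_s: 17.5
ee_pos: [0.5, 0.1769, 0.1445]
eef_rot: [[-0.402, 0.915, 0.003], [0.916, 0.402, -0.0], [-0.001, 0.002, -1.0]]
force: [0.5, -1.5, 6.5]
finger_gap: 0.0095
```

```bash
python3 - <<'E'
from h import *
delta([.499,.1768,.1446],189.1-75)
E
```

```text
t 17.50 pos [0.5    0.1769 0.1445] yaw 113.72 tilt [ 0.0026 -0.0001] gap 0.0095 F [ 0.5 -1.5  6.5] M [-0.27 -0.02  0.39] q [ 1.890e-01  2.850e-01 -2.680e-01  1.016e+00 -1.000e-03  1.346e+00]
shift [ 0.0003 -0.0009 -0.0001] turn [ 0.0023  0.0012 -0.0066]
```

Torque has jumped to 0.39 N m at 75.5°. A small further nudge will confirm this is the hard stop.

>>> send_rows(increments=[[[0, 0, 0], [0, 0, 0.02]], [[0, 0, 0], [0, 0, 0.03]], [[0, 0, 0], [0, 0, 0.03]], [[0, 0, 0], [0, 0, 0.03]]])

```text
time_s: 18.0
ee_pos: [0.5, 0.1769, 0.1445]
eef_rot: [[-0.375, 0.927, 0.003], [0.927, 0.375, -0.0], [-0.001, 0.002, -1.0]]
force: [-0.2, -1.5, 5.8]
finger_gap: 0.0095
```

```bash
python3 - <<'E'
from h import *
delta([.499,.1768,.1446],189.1-75)
E
```

```text
t 18.00 pos [0.5    0.1769 0.1445] yaw 112.03 tilt [ 0.0027 -0.0002] gap 0.0095 F [-0.2 -1.5  5.8] M [-0.35 -0.07  0.65] q [ 1.890e-01  2.850e-01 -2.680e-01  1.016e+00 -1.000e-03  1.375e+00]
shift [ 0.0003 -0.001  -0.0001] turn [ 0.0024  0.0012 -0.0361]
```

The stop is confirmed at 0.65 N m, well above the spring. Now I turn back home.

>>> send_rows(increments=[[[0, 0, 0], [0, 0, -0.06]], [[0, 0, 0], [0, 0, -0.16]], [[0, 0, 0], [0, 0, -0.28]], [[0, 0, 0], [0, 0, -0.4]], [[0, 0, 0], [0, 0, -0.52]], [[0, 0, 0], [0, 0, -0.64]], [[0, 0, 0], [0, 0, -0.76]], [[0, 0, 0], [0, 0, -0.88]], [[0, 0, 0], [0, 0, -1.0]], [[0, 0, 0], [0, 0, -1.12]], [[0, 0, 0], [0, 0, -1.24]], [[0, 0, 0], [0, 0, -1.32]], [[0, 0, 0], [0, 0, -1.35]], [[0, 0, 0], [0, 0, -1.35]], [[0, 0, 0], [0, 0, -1.35]]])

```text
time_s: 19.88
ee_pos: [0.4999, 0.177, 0.1445]
eef_rot: [[-0.987, -0.162, 0.002], [-0.162, 0.987, 0.0], [-0.002, 0.0, -1.0]]
force: [-0.1, -0.7, 4.6]
finger_gap: 0.0096
```

```bash
python3 - <<'E'
from h import *
delta([.499,.1768,.1446],189.1)
E
```

```text
t 19.88 pos [0.4999 0.177  0.1445] yaw -170.69 tilt [0.0023 0.0005] gap 0.0096 F [-0.1 -0.7  4.6] M [-0.14  0.01 -0.06] q [ 0.189  0.285 -0.268  1.016  0.     0.026]
shift [ 0.0009 -0.0001 -0.0001] turn [0.0001 0.0023 0.0036]
```

>>> send_rows(increments=[[[0, 0, 0], [0, 0, -0.05]], [[0, 0, 0], [0, 0, -0.1]], [[0, 0, 0], [0, 0, -0.1]], [[0, 0, 0], [0, 0, -0.1]], [[0, 0, -0.001], [0, 0, -0.05]], [[0, 0, -0.003], [0, -0.002, 0]], [[0, 0, -0.008], [0, -0.002, 0]], [[0, 0, -0.015], [0, -0.002, 0]], [[0, 0, -0.022], [0, -0.002, 0]], [[0, 0, -0.032], [0, -0.002, 0]], [[0, 0, -0.05], [0, -0.002, 0]], [[0, 0, -0.075], [0, -0.002, 0]], [[0, 0, -0.085], [0, -0.002, 0]], [[0, 0, -0.085], [0, -0.002, 0]], [[0, 0, -0.085], [0, -0.002, 0]]])

```text
time_s: 21.75
ee_pos: [0.4985, 0.1768, 0.2277]
eef_rot: [[-0.987, -0.161, 0.001], [-0.161, 0.987, 0.0], [-0.001, -0.0, -1.0]]
force: [0.5, 0.0, -1.0]
finger_gap: 0.0093
```

```bash
python3 - <<'E'
from h import *
delta([.5214,-.2076,.2295],7.5+180)
im=camera("wrist")[:,:,::-1];a=camera("scene")[:,:,::-1];d=camera("side")[:,:,::-1]
cv2.imwrite("pics/w10.png",cv2.resize(im[200:440,180:460],None,fx=2,fy=2))
a=cv2.resize(a[150:280,390:520],None,fx=3,fy=3);b=cv2.resize(d[260:390,265:395],None,fx=3,fy=3)
cv2.imwrite("pics/c10.png",np.hstack([a,b]))
E
```

```text
t 21.75 pos [0.4985 0.1768 0.2277] yaw -170.76 tilt [0.0007 0.0001] gap 0.0093 F [ 0.5  0.  -1. ] M [ 0.02  0.02 -0.02] q [ 0.189  0.233 -0.125  1.212 -0.     0.028]
shift [ 0.0392 -0.383  -0.0019] turn [-0.      0.0007  0.0304]
```

View pics/c10.png

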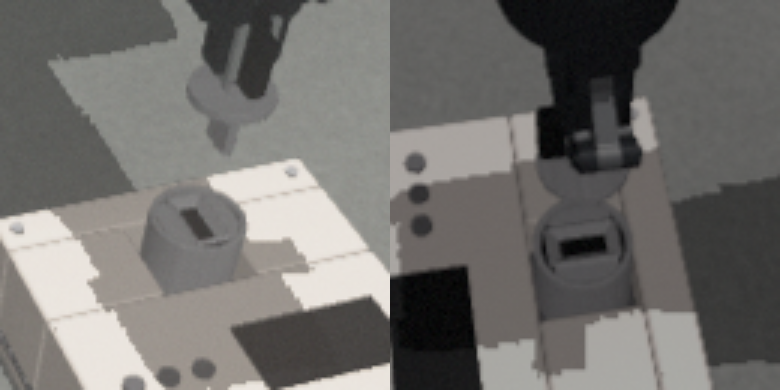

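View pics/w10.png

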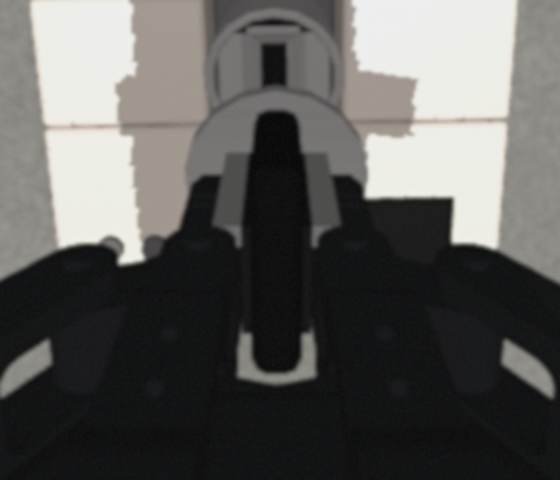

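The key is out. The slot is back at its home orientation in the scene, side and wrist views, and the key is still square in the grip. I carry it back above the well.

>>> send_rows(increments=[[[0.001, -0.01, 0], [0, 0, 0.002]], [[0.004, -0.04, 0], [0, 0, 0.005]], [[0.009, -0.085, 0], [0, 0, 0.01]], [[0.014, -0.13, 0], [0, 0, 0.015]], [[0.019, -0.175, 0], [0, 0, 0.02]], [[0.024, -0.22, 0], [0, 0, 0.025]], [[0.029, -0.265, 0], [0, 0, 0.03]], [[0.034, -0.31, 0], [0, 0, 0.03]], [[0.038, -0.35, 0], [0, 0, 0.03]], [[0.04, -0.374, 0], [0, 0, 0.03]], [[0.041, -0.383, 0], [0, 0.0007, 0.03]], [[0.041, -0.383, 0], [0, 0.0007, 0.03]], [[0.041, -0.383, 0], [0, 0.0007, 0.03]], [[0.041, -0.383, 0], [0, 0.0007, 0.03]]])

```text
time_s: 23.65
ee_pos: [0.5201, -0.2066, 0.2286]
eef_rot: [[-0.991, -0.133, 0.001], [-0.133, 0.991, 0.0], [-0.001, 0.0, -1.0]]
force: [0.2, -0.4, -0.6]
finger_gap: 0.0091
```

```bash
python3 - <<'E'
from h import *
delta([.5197,-.2078,.0826],7.5+180)
a=camera("scene")[:,:,::-1];d=camera("side")[:,:,::-1]
a=cv2.resize(a[180:330,180:340],None,fx=2.4,fy=2.4);b=cv2.resize(d[110:260,270:430],None,fx=2.4,fy=2.4)
cv2.imwrite("pics/c11.png",np.hstack([a,b]))
E
```

```text
t 23.65 pos [ 0.5201 -0.2066  0.2286] yaw -172.38 tilt [0.0013 0.0004] gap 0.0091 F [ 0.2 -0.4 -0.6] M [ 0.   -0.03 -0.  ] q [-5.220e-01  2.910e-01 -4.600e-02  1.233e+00  1.000e-03 -6.550e-01]
shift [ 0.0008 -0.0012  0.146 ] turn [0.0002 0.0014 0.002 ]
```

View pics/c11.png

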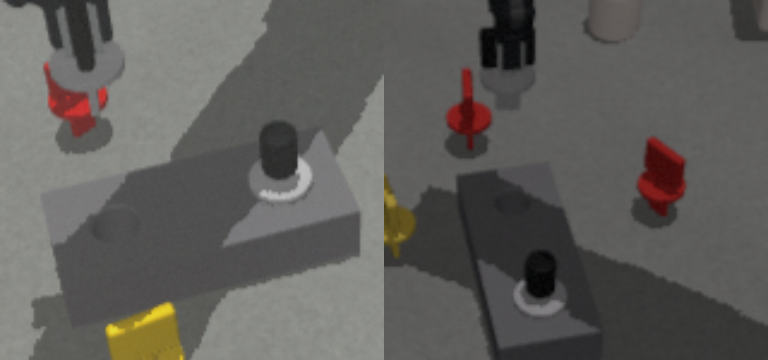

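The well is visible: scene about (228.3,273.3), side about (323.3,194.6). I use it as a cross-check on the key's start position.

```bash
python3 - <<'E'
from h import *
S=get_calibration("scene");D=get_calibration("side")
print(onz(S,228.3,273.3,.045),onz(D,323.3,194.6,.045))
a=camera("scene")[:,:,::-1];d=camera("side")[:,:,::-1]
a=cv2.resize(a[255:290,205:250],None,fx=8,fy=8,interpolation=cv2.INTER_CUBIC);b=cv2.resize(d[177:212,300:345],None,fx=8,fy=8,interpolation=cv2.INTER_CUBIC)
o=np.hstack([a,b]);o=cv2.convertScaleAbs(o,alpha=1.8);cv2.imwrite("pics/c12.png",o)
E
```

```text
[ 0.52213754 -0.20576349  0.045     ] [ 0.51962977 -0.20549263  0.045     ]
```

View pics/c12.png

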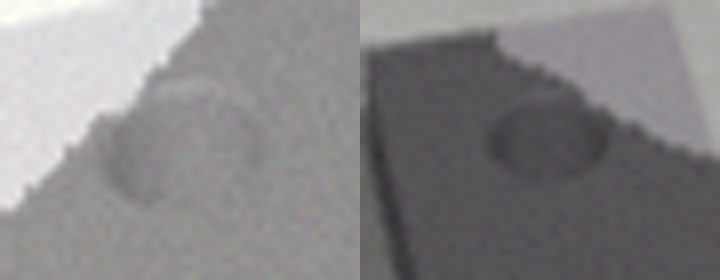

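>>> send_rows(increments=[[[0.0004, -0.0005, 0.015], [0, 0.0014, 0.002]], [[0.0004, -0.0005, 0.045], [0, 0.0014, 0.002]], [[0.0004, -0.0005, 0.075], [0, 0.0014, 0.002]], [[0.0004, -0.0005, 0.095], [0, 0.0014, 0.002]], [[0.0004, -0.0005, 0.105], [0, 0.0014, 0.002]], [[0.0004, -0.0005, 0.105], [0, 0.0014, 0.002]], [[0.0004, -0.0005, 0.105], [0, 0.0014, 0.002]]])

```text
time_s: 24.72
ee_pos: [0.5204, -0.2086, 0.1242]
eef_rot: [[-0.992, -0.129, 0.001], [-0.129, 0.992, -0.001], [-0.001, -0.001, -1.0]]
force: [0.2, -0.5, -0.1]
finger_gap: 0.0094
```

```bash
python3 - <<'E'
from h import *
delta([.5198,-.2071,.0826],7.5+180)
a=camera("scene")[:,:,::-1];d=camera("side")[:,:,::-1]
a=cv2.resize(a[220:300,190:280],None,fx=4,fy=4);b=cv2.resize(d[140:220,280:370],None,fx=4,fy=4)
cv2.imwrite("pics/c13.png",np.hstack([a,b]))
E
```

```text
t 24.73 pos [ 0.5204 -0.2086  0.1242] yaw -172.59 tilt [ 0.0011 -0.0006] gap 0.0094 F [ 0.2 -0.5 -0.1] M [ 0.    0.04 -0.  ] q [-0.524  0.356 -0.22   0.994  0.    -0.654]
shift [0.0004 0.0016 0.0416] turn [-0.0008  0.001  -0.0016]
```

View pics/c13.png

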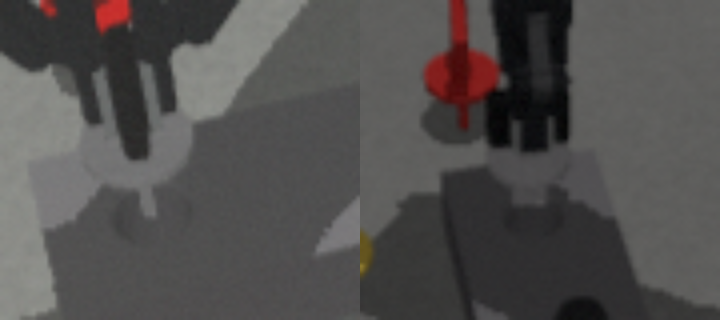

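The blade is entering the well roughly centred. I correct about 1.5 mm in tool y and lower it to seat.

>>> send_rows(increments=[[[0.0004, 0.0014, 0.008], [-0.0008, 0.001, -0.001]], [[0.0004, 0.0014, 0.018], [-0.0008, 0.001, -0.001]], [[0.0004, 0.0014, 0.028], [-0.0008, 0.001, -0.001]], [[0.0004, 0.0014, 0.035], [-0.0008, 0.001, -0.001]], [[0.0004, 0.0014, 0.038], [-0.0008, 0.001, -0.001]], [[0.0004, 0.0014, 0.038], [-0.0008, 0.001, -0.001]], [[0.0004, 0.0014, 0.038], [-0.0008, 0.001, -0.001]]])

```text
time_s: 25.7
ee_pos: [0.5196, -0.2071, 0.0858]
eef_rot: [[-0.992, -0.13, -0.001], [-0.13, 0.992, 0.0], [0.001, 0.0, -1.0]]
force: [0.2, 0.2, -0.7]
finger_gap: 0.0096
```

```bash
python3 - <<'E'
from h import *
delta([.5198,-.2071,.0826],7.5+180)
E
```

```text
t 25.70 pos [ 0.5196 -0.2071  0.0858] yaw -172.53 tilt [-0.0006  0.0004] gap 0.0096 F [ 0.2  0.2 -0.7] M [0.02 0.04 0.02] q [-0.523  0.39  -0.274  0.908  0.    -0.653]
shift [-0.0002 -0.      0.0032] turn [ 0.0005 -0.0005 -0.0006]
```

>>> send_rows(increments=[[[0, 0, 0.001], [0, 0, 0]], [[0, 0, 0.002], [0, 0, 0]], [[0, 0, 0.003], [0, 0, 0]], [[0, 0, 0.0036], [0, 0, 0]], [[0, 0, 0.0036], [0, 0, 0]], [[0, 0, 0.0036], [0, 0, 0]]])

```text
time_s: 26.45
ee_pos: [0.5193, -0.207, 0.0826]
eef_rot: [[-0.992, -0.13, -0.001], [-0.13, 0.992, 0.0], [0.001, 0.0, -1.0]]
force: [-2.2, 0.2, 5.2]
finger_gap: 0.0094
```

```bash
python3 - <<'E'
from h import *
delta([.5198,-.2071,.0826],7.5+180)
E
```

```text
t 26.45 pos [ 0.5193 -0.207   0.0826] yaw -172.53 tilt [-0.0007  0.0004] gap 0.0094 F [-2.2  0.2  5.2] M [0.16 0.36 0.06] q [-0.523  0.392 -0.278  0.901 -0.    -0.653]
shift [-0.0004 -0.0002 -0.    ] turn [ 0.0004 -0.0007 -0.0006]
```

The key has seated: 5 N contact at the original grasp height of 0.0826. I release part way and look.

>>> send_rows(increments=[[[0, 0, 0], [0, 0, 0]], [[0, 0, 0], [0, 0, 0]], [[0, 0, 0], [0, 0, 0]], [[0, 0, 0], [0, 0, 0]], [[0, 0, 0], [0, 0, 0]], [[0, 0, -0.01], [0, 0, 0]], [[0, 0, -0.03], [0, 0, 0]], [[0, 0, -0.06], [0, 0, 0]], [[0, 0, -0.1], [0, 0, 0]], [[0, 0, -0.14], [0, 0, 0]], [[0, 0, -0.15], [0, 0, 0]], [[0, 0, -0.15], [0, 0, 0]], [[0, 0, -0.15], [0, 0, 0]]], claw=0.1)

```text
time_s: 28.08
ee_pos: [0.5188, -0.2067, 0.2304]
eef_rot: [[-0.992, -0.13, -0.003], [-0.13, 0.992, 0.002], [0.003, 0.002, -1.0]]
force: [-0.2, -0.1, -0.7]
finger_gap: 0.047
```

```bash
python3 - <<'E'
from h import *
delta([.5198,-.2071,.2326],7.5+180)
c=get_calibration("wrist");w=camera("wrist")[:,:,::-1];a=camera("scene")[:,:,::-1];d=camera("side")[:,:,::-1]
np.save("w14.npy",c["world_to_cam"]);cv2.imwrite("pics/w14.png",w);cv2.imwrite("pics/s14.png",a);cv2.imwrite("pics/d14.png",d)
u,v=proj(c,[.5207,-.207,.051]);print(u,v)
x0,y0=int(u)-45,int(v)-45;print(x0,y0)
z=cv2.resize(w[y0:y0+90,x0:x0+90],None,fx=4,fy=4,interpolation=cv2.INTER_CUBIC)
a=cv2.resize(a[225:315,185:275],None,fx=4,fy=4);cv2.imwrite("pics/c14.png",np.hstack([a,z]));cv2.imwrite("pics/d14z.png",cv2.resize(d[140:260,270:410],None,fx=5,fy=5))
E
```

```text
t 28.07 pos [ 0.5188 -0.2067  0.2304] yaw -172.53 tilt [-0.0033  0.0019] gap 0.0470 F [-0.2 -0.1 -0.7] M [-0.01  0.01  0.  ] q [-0.523  0.291 -0.04   1.243 -0.    -0.653]
shift [-0.001  -0.0006 -0.0022] turn [ 0.0023 -0.003  -0.0006]
315.8672968293083 223.85872245554256
270 178
```

View pics/c14.png

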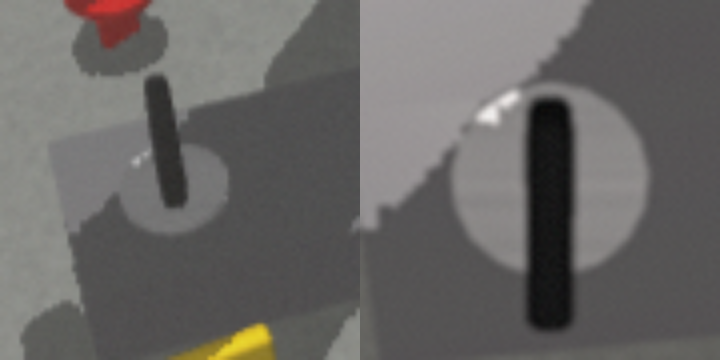

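View pics/d14z.png

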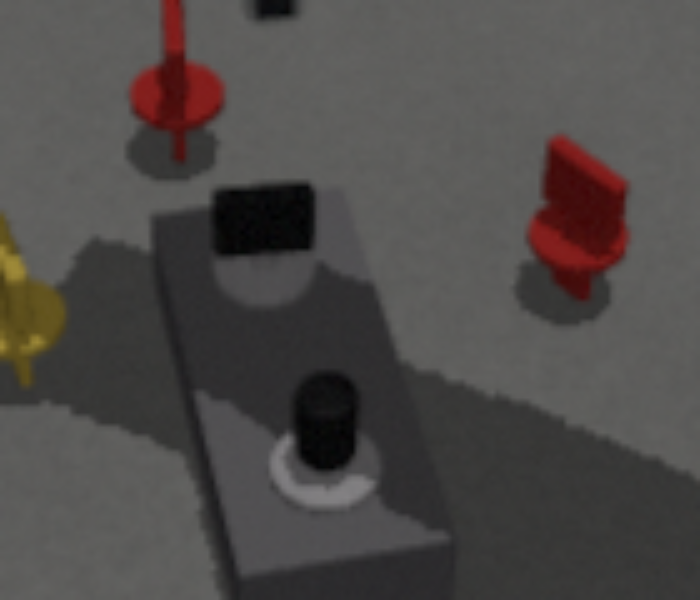

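The key stands upright and seated, collar on the holder top, and the other key and the decoys have not moved. Next I compare before and after with the same masks.

```bash
python3 - <<'E'
from h import *
def blk(f,x0,y0,x1,y1,t=50):
    im=cv2.imread(f);g=im.max(axis=2)[y0:y1,x0:x1];m=(g<t).astype(np.uint8)
    n,l,st,ce=cv2.connectedComponentsWithStats(m);i=1+np.argmax(st[1:,4])
    return ce[i]+[x0,y0],st[i]
for a,b,r,n in [("pics/scene0.png","pics/s14.png",(212,235,240,282),"scene"),("pics/side0.png","pics/d14.png",(305,170,345,194),"side")]:
    c=get_calibration(n);A,sa=blk(a,*r);B,sb=blk(b,*r);print(n,A,sa,B,sb,"dxy",(onz(c,*B,.08)-onz(c,*A,.08))*1000)
T=np.load("w14.npy");c=dict(get_calibration("wrist"));c["world_to_cam"]=T
f=lambda x,y,z:onz(c,270+x/4-.4,178+y/4-.4,z)
print("collar wrist",f(551-360,179,.051))
E
```

```text
scene [228.   271.25] [14 34  4  5  8] [227.04411765 263.47058824] [11 15  8 26 68] dxy [-16.81613877  -1.89530183   0.        ]
side [322.53333333 183.1       ] [  8   6  20  15 270] [319.16147309 184.58923513] [  0   7  28  17 353] dxy [7.16727708 4.70228316 0.        ]
collar wrist [ 0.51911158 -0.20583075  0.051     ]
```

```bash
python3 - <<'E'
from h import *
def blk(f,x0,y0,x1,y1,t):
    im=cv2.imread(f);g=cv2.cvtColor(im,cv2.COLOR_BGR2GRAY)[y0:y1,x0:x1];m=(g<t).astype(np.uint8)
    n,l,st,ce=cv2.connectedComponentsWithStats(m);i=1+np.argmax(st[1:,4])
    return ce[i]+[x0,y0],st[i]
for a,b,r,n,ts in [("pics/scene0.png","pics/s14.png",(212,235,240,282),"scene",(55,60,65)),("pics/side0.png","pics/d14.png",(305,170,345,194),"side",(25,30,35))]:
  for t in ts:
    c=get_calibration(n);A,sa=blk(a,*r,t);B,sb=blk(b,*r,t);print(n,t,A.round(2),sa,B.round(2),sb,"dxy mm",((onz(c,*B,.08)-onz(c,*A,.08))*1000).round(2))
E
```

```text
scene 55 [226.62 266.42] [11 20  8 21 85] [226.1  260.12] [ 10  10   9  31 168] dxy mm [-13.78  -1.17   0.  ]
scene 60 [225.22 259.83] [  9   9  10  32 167] [226.08 260.48] [ 10  10  10  32 176] dxy mm [1.59 1.42 0.  ]
scene 65 [225.19 259.81] [  9   9  10  32 177] [226.02 260.33] [ 10   9  10  33 189] dxy mm [1.28 1.37 0.  ]
side 25 [323.   183.15] [  9   7  19  14 229] [322.37 183.54] [  8   7  20  14 249] dxy mm [1.33 1.24 0.  ]
side 30 [322.92 183.11] [  9   7  19  14 237] [322.26 183.51] [  7   7  21  14 255] dxy mm [1.41 1.26 0.  ]
side 35 [322.91 183.16] [  8   6  20  15 244] [322.13 183.59] [  7   7  21  14 267] dxy mm [1.66 1.35 0.  ]
```

Scene and side agree that the key is about 1.4 mm off in x and 1.35 mm off in y (about 2 mm in all) from its start, well within the well's roughly 5.5 mm of play. It is upright and seated and the gripper is clear of everything, so I hand the job in.

```bash
python3 - <<'E'
from h import *
s=read_state();print(s["time_s"],s["force"].round(1),s["finger_gap"])
print(close_job())
E
```

```text
28.225 [0.  0.9 0.2] 0.0471231235625129
the job is handed in; nothing more can be done
None
```

I reset the dosing unit with the flat-handled service key, stood the key back in its own well, and handed the job in at 28.2 s; no verdict was reported.

- **Insertion:** the blade reached the slot floor with about 6 N of contact, at the tool height I had calculated for a fully inserted key.
- **Turn:** I turned the key clockwise about 77° at the tool. The torque then rose to 0.65 N m against a spring of under 0.06 N m, so it reached the hard stop. That is slightly past the stated 60–75°, which I put down to give in the arm and grip.
- **Home and removal:** I turned it back, with a small extra counter-clockwise nudge inside the blade's play, and pulled it straight out. The slot looked back at home in all three cameras.
- **Return:** the key touched down at the height where I first gripped it. In the images it stands upright with its collar on the holder. The scene and side cameras both put it about 1.4 mm in x and 1.35 mm in y from its start, about 2 mm in all. I left that, as the well itself allows about 5.5 mm of play.
- **Other objects:** I touched neither the other key nor the red and yellow look-alikes. The gripper was open and well clear at hand-in.

**What went wrong:**
- On the first approach to the lock, joint 6 sat at the end of its range and kept the tool from reaching its pose. I rotated the tool half a turn above the lock before inserting. The joint read 3.1406 against a stated limit of 3.14.
- My first before/after comparison gave unusable numbers because the lighting on the key had changed. I redid it with adjusted thresholds, and the offsets above come from that second run.

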